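Put the gear away and shut the stock drawer

TASK

Put the flat steel gear that lies on the bench away in the open drawer: set it down, without dropping it, flat on the drawer's floor in the compartment that already holds a gear of the same size. Then push the drawer fully shut without slamming it. The gear and the pinion already in the drawer stay in their own compartments, the pinion upright; leave the other things on the bench alone.

Things in the scene. Friction and masses are not known exactly. Their poses are not given: they have to be found in the camera images.
- gear: the gear to put away: flat steel spur gear, 58 mm outside diameter, 22 mm thick, 20 mm bore, about 0.36 kg, lying flat on the bench, left of the drawer unit. Origin: centre of its underside; z is its axis (up).
- gear_centre (a point): middle of the gear to put away (11 mm above its origin).
- stock_gear: an identical gear (58 mm diameter, 22 mm thick) that already lies flat in one compartment of the drawer, near the unit's opening; which compartment varies. Origin: centre of its underside.
- stock_gear_centre (a point): middle of that stored gear.
- pinion_centre (a point): middle of the pinion, a narrow tall steel gear of 34 mm diameter and 38 mm height, standing in the other compartment.
- unit: the grey sheet-steel drawer unit, fixed to the bench: 260 mm deep (x), 304 mm wide (y), 89 mm high, with two 6 mm ribs on top. Origin: on the bench below the middle of its front opening; x points into the unit, y to the left, z up. Its front lip reaches down to 69 mm above the bench, so what is in the drawer must stay below that.
- drawer_floor (a point): on top of the drawer's floor (16 mm above the bench), on its middle line, 50 mm behind the front panel's inner face; moves with it; axes as the unit's. The inside reaches from -50 to +194 mm in x and 138 mm to either side in y. A 4 mm divider at y = 0, 40 mm high, parts it into a left (+y) and a right (-y) compartment, each 136 mm wide. Outer walls: 46 mm.
- drawer_handle (a point): middle of the drawer's handle, a level round bar of 12 mm diameter and 112 mm length along y, 55 mm above the bench, its middle 30 mm in front of the front panel's outer face. The panel is 8 mm thick, 304 mm wide, from 8 to 86 mm above the bench; the drawer's inner front end begins 38 mm behind the handle's middle.
- drawer (a joint): how far the drawer is pulled out, in m: 0 fully shut, up to 0.22; it slides along the unit's x with about 2 N of friction and stays where it is left.
- pinion: that pinion. Origin: centre of its underside; z is its axis (up).
- wide_gear: bystander, leave alone: wide brass gear, 76 mm diameter, 70 mm high, standing on the bench.
- bore_gauge: bystander, leave alone: digital bore gauge lying on the bench near the robot, about 290 mm long, 32 mm high.
- carton: bystander, leave alone: cardboard carton 80 x 65 x 50 mm.
- oil: bystander, leave alone: white bottle, 52 mm diameter, 140 mm high.
- screwdriver: bystander, leave alone: screwdriver lying at the right.
- setting_ring: bystander, leave alone: smooth dark ring, 42 mm diameter, 14 mm high.

How it is judged:
On the way:
1. the gear is set down and let go, flat on the floor of the compartment that holds the equal gear, while the drawer is still open (more than 80 mm out) (x of gear_centre in the frame of drawer_floor between -0.048 and 0.192 m and y of gear_centre in the frame of drawer_floor between -0.136 and 0.136 m and z of gear_centre in the frame of drawer_floor between 0.006 and 0.018 m and angle between the z axis of gear and the z axis of drawer_floor, either way round below 0.2 rad and ((y of each of gear_centre, stock_gear_centre in the frame of drawer_floor above 0.02 m and y of pinion_centre in the frame of drawer_floor below 0 m) or (y of each of gear_centre, stock_gear_centre in the frame of drawer_floor below -0.02 m and y of pinion_centre in the frame of drawer_floor above 0 m)) and linear speed of gear below 0.02 m/s and value of joint drawer above 0.08 m and contact force between the fingers and gear below 0.05 N), for 0.2 s.
At the end, for the whole second after the job is handed in: The drawer is shut to within 6 mm; the gear lies at rest and flat (within 0.2 rad) on the drawer's floor, in the same compartment as the equal gear; the stored gear still lies flat and the pinion still stands upright on the drawer's floor, the pinion in the other compartment (x of gear_centre in the frame of drawer_floor between -0.048 and 0.192 m and y of gear_centre in the frame of drawer_floor between -0.136 and 0.136 m and z of gear_centre in the frame of drawer_floor between 0.006 and 0.018 m and angle between the z axis of each of gear, stock_gear, pinion and the z axis of drawer_floor, either way round below 0.2 rad and ((y of each of gear_centre, stock_gear_centre in the frame of drawer_floor above 0.02 m and y of pinion_centre in the frame of drawer_floor below 0 m) or (y of each of gear_centre, stock_gear_centre in the frame of drawer_floor below -0.02 m and y of pinion_centre in the frame of drawer_floor above 0 m)) and linear speed of gear below 0.02 m/s and x of stock_gear_centre in the frame of drawer_floor between -0.048 and 0.192 m and y of stock_gear_centre in the frame of drawer_floor between -0.136 and 0.136 m and z of stock_gear_centre in the frame of drawer_floor between 0.006 and 0.018 m and x of pinion_centre in the frame of drawer_floor between -0.048 and 0.192 m and y of pinion_centre in the frame of drawer_floor between -0.136 and 0.136 m and z of pinion_centre in the frame of drawer_floor between 0.014 and 0.026 m and value of joint drawer below 0.006 m); the robot touches nothing.
It fails at once if the drawer is slammed (pushed in faster than 0.5 m/s) (velocity of joint drawer below -0.5 m/s).
It fails at once if the gear is dropped or thrown (faster than 0.7 m/s with no finger on it) (linear speed of gear above 0.7 m/s and contact force between the fingers and gear below 0.01 N).
It fails at once if the stored pinion or gear is tipped over (angle between the z axis of any of pinion, stock_gear and the z axis of drawer_floor, either way round above 0.6 rad).
It fails at once if a bystander on the bench (wide gear, bore gauge, carton, bottle, screwdriver, ring) is moved by more than 40 mm (distance of any of wide_gear, bore_gauge, carton, oil, screwdriver, setting_ring from where it was at the start of the episode above 0.04 m).
It also fails if it takes over 54 s, if anything falls off the work surface, if the arm or the gripper's body presses on something with over 40 N, if the wrist force passes 120 N, or if a joint passes its speed limit or range.

ROBOT

A 7-joint arm with a two-finger parallel gripper is mounted at the origin on the work surface. World frame = base frame: x ahead of the robot, y to its left, z up, the work surface at z = 0. Lengths are in m, angles in rad, forces in N, time in s.
With the tool pointing down it reaches from about 0.4 to 0.85 m from the base axis. Payload 10.4 kg.
Tool frame: the origin (TCP) lies at the centre of the arm's flange, where the gripper is bolted on; the fingertips stand 182 mm ahead of it and the grasp point (between the pads) lies 164 mm ahead of it; z points along the fingers, y is the line along which they close (so a half turn about z gives the same grasp; the last joint's range is limited). The gripper opens to 87 mm and grips with 3 to 60 N. Pads are 19 mm wide; open, the fingers measure 117 mm over their backs; the gripper's body (75 mm by 190 mm) begins 51 mm behind the grasp point.
Start: joints at [-1.283, 0.332, -0.065, 1.46, 0.022, 1.35, -0.088], TCP at [0.191, 0.595, 0.405] pointing down, gripper open.
Joint ranges: [-2.6, 2.6], [-0.5, 2.12], [-1.47, 1.34], [0.16, 2.42], [-1.27, 4.41], [0.06, 2.06], [-2.6, 2.6]. Speed limits (rad/s): [2.22, 2.22, 2.79, 2.79, 3.14, 3.14, 3.14].

INTERFACE

Orientations are given as a unit quaternion [x, y, z, w].
In Python, from cell import goto, movel, set_joints, command_gripper, dwell, solve_ik, get_state, get_image, Unreachable, sign_off, look_for, masks_of gives the robot as it stands. Calls block until the motion is done:
- goto(position, orientation): joint-space move of the TCP to a pose.
- movel(position, orientation=None, vel=0.15, guard=None): straight line of the TCP; orientation=None keeps the orientation; vel is the mean speed in m/s. With guard (N) it stops when the force on the tool has changed by that much, and returns True; else False.
- set_joints(angles): joint-space move.
- command_gripper(opening, grasp_force=None): finger opening in m; grasp_force is the grip in N (None keeps the last); returns when the fingers have stopped.
- dwell(seconds).
- solve_ik(position, orientation): joint angles nearest the present ones, or None.
- get_state(): the state.
- get_image(name): name is "side" or "top" or "wrist"; returns a dict with "img" (480x640x3 uint8, red, green, blue), "vertical_fov" (degrees; the focal length in pixels is half the picture's height over the tangent of half this angle, whatever the lens; pixels are square), "cx", "cy" (the principal point, pixels), "D" ([k1, k2, p1, p2, k3] as OpenCV has them; the pictures are not rectified), "rvec" (rotation vector, rad) and "tvec" (3), from world to camera coordinates, as OpenCV has them. Camera axes: x right, y down, z forward; pixel columns grow to the right and rows downward; lengths in m; the calibration is good to about 2 mm. A picture is of the moment at which its call begins. There is no depth.
A pose or a line that the arm cannot do raises Unreachable and nothing moves.
- sign_off(): hands the job in; it is judged then, once.
Trained networks look in the newest picture that a camera, given by its name, has taken for a name from the list of things; names that differ only in an ending like _2 or _b are one class to them, and where a whole thing is asked for, a point or a joint stands for the part that bears it (a point fixed in the world has none). Each returns a list of dicts, best first, with "score" (0 to 1); they miss things now and then, are a little off and sometimes report something else, mostly with a low value. They report only what shows in the picture. A call takes as long as a camera call.
- look_for(camera, label): "xyz" ([x, y, z] in m, in world coordinates, good to about 4 mm: the middle of the surface that is visible of it).
- masks_of(camera, label): "region" (480x640 bool, what is visible of it).
The state is a dict: "clock": time; "qpos": joint angles; "joint_velocities": joint speeds; "effort": joint torques, N m; "position": TCP position; "tcp_rot": TCP orientation; "force": force on the tool from outside, world axes, zero at the start; "moment": the same for the moment, N m; "opening": finger opening in m; "grasp_force": force on a finger pad.
Only numpy, scipy, OpenCV 4.12 (cv2) and the standard library are available. Lean on these libraries where they do the work, as an engineer would, in place of code of your own. Each camera call takes 0.05 s, during which the arm holds its last target. There are 200 camera calls.

## Working session

There is one attempt and no reset: what is moved stays moved. The work goes in short steps, each a Python script; the robot and the scene stay as the last script left them, time stands still between calls to the robot, and variables do not carry over. Pictures are saved under pics/ and viewed, at most 10 in all, crops included, and the job is handed in when it is done.

```bash
ls; mkdir -p pics; python3 - <<'E'
from cell import *
import cv2,numpy as np
s=get_state();print(s['clock'],s['position'],s['tcp_rot'])
for c in ['top','side']:
    d=get_image(c); cv2.imwrite(f'pics/{c}1.png',d['img'][:,:,::-1])
    for l in ['gear','stock_gear','pinion','unit','drawer_handle','wide_gear','bore_gauge','carton','oil']:
        print(c,l,[(np.round(r['xyz'],3).tolist(),round(r['score'],2)) for r in look_for(c,l)[:3]])
E
```

```text
pics
0.0 [0.19106589 0.59493707 0.40393202] [ 1.54744905e-01  9.87954181e-01 -7.37061361e-04 -8.71213469e-05]
top gear [([0.467, 0.294, 0.022], 0.55)]
top stock_gear [([0.643, -0.199, 0.037], 0.65)]
top pinion [([0.468, 0.292, 0.018], 0.32)]
top unit [([0.726, -0.11, 0.086], 0.97), ([0.33, -0.33, 0.03], 0.58), ([0.588, 0.472, 0.049], 0.53)]
top drawer_handle []
top wide_gear [([0.69, 0.23, 0.07], 0.72)]
top bore_gauge [([0.33, -0.329, 0.026], 0.95)]
top carton [([0.588, 0.472, 0.053], 0.71)]
top oil [([0.684, 0.394, 0.093], 0.85)]
side gear [([0.467, 0.28, 0.024], 0.72)]
side stock_gear [([0.653, -0.208, 0.036], 0.71), ([0.383, 0.132, 0.016], 0.66)]
side pinion [([0.63, -0.066, 0.048], 0.57)]
side unit [([0.735, -0.146, 0.088], 0.9)]
side drawer_handle [([0.594, -0.137, 0.016], 0.93)]
side wide_gear [([0.694, 0.21, 0.054], 0.76)]
side bore_gauge [([0.334, -0.337, 0.026], 0.67), ([0.597, 0.447, 0.048], 0.44)]
side carton [([0.594, 0.45, 0.046], 0.82)]
side oil [([0.697, 0.386, 0.071], 0.78)]
```

View pics/top1.png

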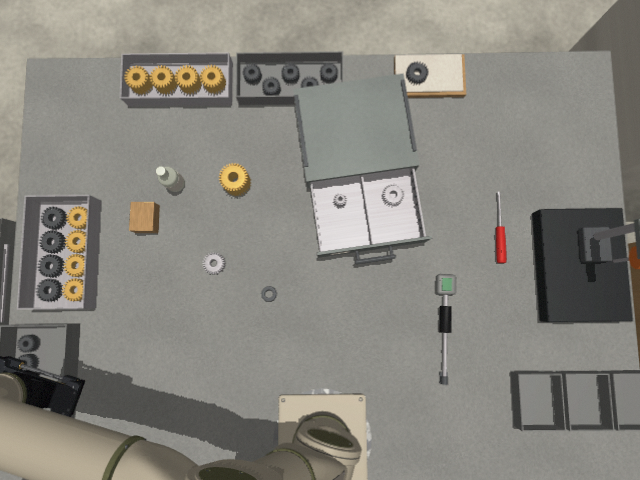

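View pics/side1.png

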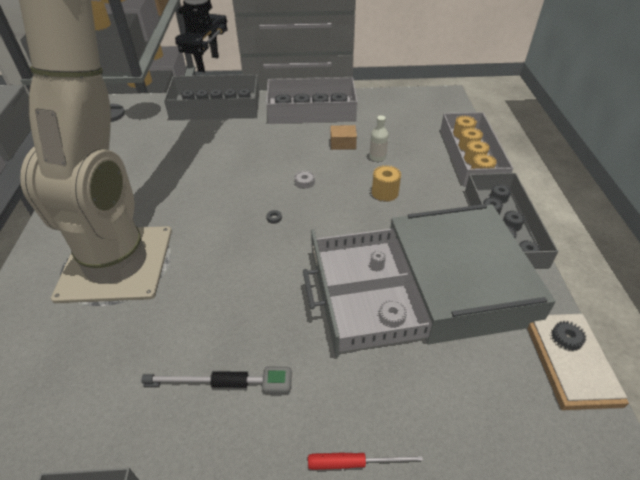

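The top view shows the gear at (214,263), the pinion at (340,200) in the left compartment, the stock gear at (392,195) in the right one, and the handle at (374,257). Everything agrees with the side view. I'll enlarge the drawer in both views to pick its corners and fit the unit pose.

```bash
cat > h.py <<'E'
import numpy as np,cv2
from cell import *
from scipy.spatial.transform import Rotation as R
def cam(d):
    f=240/np.tan(np.radians(d['vertical_fov'])/2)
    return np.array([[f,0,d['cx']],[0,f,d['cy']],[0,0,1.]]),np.array(d['D'],float),np.array(d['rvec'],float),np.array(d['tvec'],float)
def proj(d,P):
    K,D,r,t=cam(d); return cv2.projectPoints(np.array(P,float).reshape(-1,1,3),r,t,K,D)[0].reshape(-1,2)
def back(d,uv,z):
    K,D,r,t=cam(d); n=cv2.undistortPoints(np.array(uv,float).reshape(-1,1,2),K,D).reshape(-1,2)
    Rm=cv2.Rodrigues(r)[0]; C=-Rm.T@t; v=np.c_[n,np.ones(len(n))]@Rm
    return C+v*((z-C[2])/v[:,2])[:,None]
def cen(m): return np.argwhere(m).mean(0)[::-1]
E
python3 - <<'E'
from h import *
import pickle
S={}
for c in ['top','side']:
    d=get_image(c);S[c]=d
    for l,z in [('gear',.02),('stock_gear',.036),('pinion',.05),('drawer_handle',.055)]:
        for m in masks_of(c,l)[:2]:
            uv=cen(m['region']);print(c,l,round(m['score'],2),m['region'].sum(),uv.round(1),back(d,[uv],z)[0].round(4))
pickle.dump(S,open('S.pkl','wb'))
a=cv2.resize(S['top']['img'][65:275,290:440],None,fx=2.66,fy=2.66,interpolation=cv2.INTER_CUBIC)
b=cv2.resize(S['side']['img'][195:355,300:560],None,fx=1.5,fy=1.5,interpolation=cv2.INTER_CUBIC)
o=np.zeros((600,800,3),np.uint8);o[:a.shape[0],:a.shape[1]]=a;o[:b.shape[0],410:410+b.shape[1]]=b
cv2.imwrite('pics/crop.png',o[:,:,::-1])
E
```

```text
top gear 0.58 358 [213.2 262.6] [0.4678 0.293  0.02  ]
top stock_gear 0.63 317 [392.1 194.2] [ 0.6485 -0.1989  0.036 ]
top pinion 0.6 153 [339.  199.9] [ 0.6318 -0.0525  0.05  ]
top drawer_handle 0.62 7743 [367.  214.2] [ 0.5904 -0.127   0.055 ]
side gear 0.7 316 [304.1 179.9] [0.4687 0.276  0.02  ]
side stock_gear 0.71 610 [392.5 313.4] [ 0.6497 -0.2102  0.036 ]
side pinion 0.75 233 [377.1 260.8] [ 0.6333 -0.0711  0.05  ]
side drawer_handle 0.8 10509 [364.8 289.9] [ 0.5947 -0.1589  0.055 ]
```

View pics/crop.png

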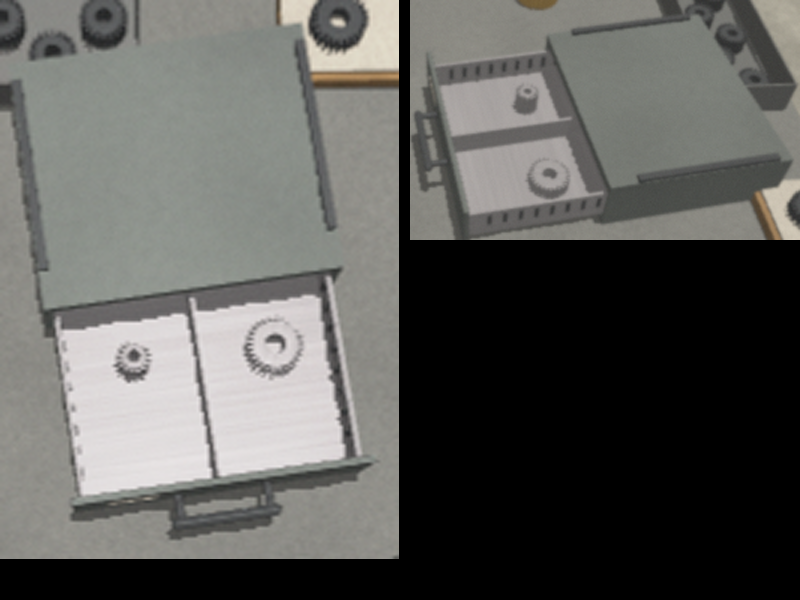

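```bash
python3 - <<'E'
from h import *
import pickle
S=pickle.load(open('S.pkl','rb'))
T=[(305.8,181.5),(417.8,165.8),(402.8,75.5),(295.6,88.3)];Pn=[(317.1,254.8),(431,237.9)];H=[(354.7,263.1),(395.3,256)]
s=[(391.3,218.3),(431.3,323),(553.3,300.3)]
for c in S:
    K,D,r,t=cam(S[c]);print(c,K[0,0],D,(-cv2.Rodrigues(r)[0].T@t).round(3))
print('top',back(S['top'],T,.089).round(4),back(S['top'],Pn,.086).round(4),back(S['top'],H,.058).round(4))
print('side',back(S['side'],s,.089).round(4),back(S['side'],[(312,230.3)],.086).round(4))
# robot base plate check
for c in S: print(c,proj(S[c],[[0,0,0],[.12,.12,.0],[.12,-.12,0]]).round(1), proj(S[c],[[.468,.293,.011],[.468,.276,.011]]).round(1))
E
```

```text
top 520.4370124920489 [0.01944457 0.         0.         0.         0.        ] [ 0.355 -0.015  1.439]
side 474.2992031939156 [0.02199597 0.         0.         0.         0.        ] [ 0.478 -0.801  0.875]
top [[ 0.6748  0.0359  0.089 ]
 [ 0.7135 -0.2624  0.089 ]
 [ 0.9664 -0.2306  0.089 ]
 [ 0.9343  0.0617  0.089 ]] [[ 0.4796  0.008   0.086 ]
 [ 0.5202 -0.2903  0.086 ]] [[ 0.4588 -0.0911  0.058 ]
 [ 0.4764 -0.1993  0.058 ]]
side [[ 0.6775  0.0298  0.089 ]
 [ 0.7116 -0.2741  0.089 ]
 [ 0.9712 -0.2309  0.089 ]] [[0.4846 0.0012 0.086 ]]
top [[322.6 439.2]
 [277.1 392.5]
 [367.  391.4]] [[213.9 262.8]
 [220.1 262.7]]
side [[115.4 262.6]
 [173.6 226.9]
 [155.1 299.8]] [[303.9 178.7]
 [304.  182.4]]
```

```bash
cat >> h.py <<'E'
def down(yaw):
    c,s=np.cos(yaw),np.sin(yaw)
    return R.from_matrix([[-c,-s,0],[-s,c,0],[0,0,-1]]).as_quat()
YAW=np.radians(7.4)
E
python3 - <<'E'
from h import *
print([solve_ik(p,down(YAW)) is not None for p in [(.468,.29,.4),(.468,.29,.186),(.566,-.203,.203),(.44,-.149,.222),(.656,-.118,.222)]])
goto((.44,.28,.40),down(YAW)); print(get_state()['clock'],get_state()['force'])
d=get_image('wrist'); cv2.imwrite('pics/w1.png',d['img'][:,:,::-1])
K,D,r,t=cam(d);print(K[0,0],D,(-cv2.Rodrigues(r)[0].T@t).round(3))
for m in masks_of('wrist','gear'):
    g=m['region'];uv=cen(g);x=np.argwhere(g);print(round(m['score'],2),g.sum(),uv,x.min(0),x.max(0),back(d,[uv],.02).round(4))
print(look_for('wrist','gear')[:2])
E
```

```text
[True, True, True, True, True]
2.9917 [-0.51111008  0.2345972   0.2955956 ]
409.2389823464322 [-0.02284714  0.          0.          0.          0.        ] [0.368 0.273 0.38 ]
0.67 3034 [330.15787739 242.53790376] [211 299] [274 362] [[0.4652 0.2925 0.02  ]]
[{'xyz': [0.4629, 0.2898, 0.0235], 'score': 0.92}]
```

View pics/w1.png

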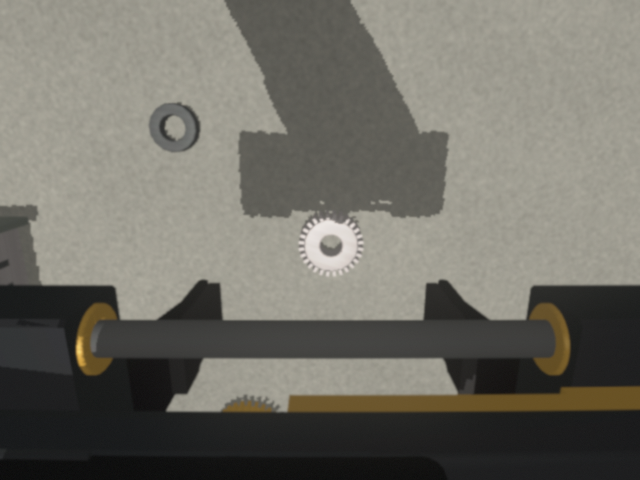

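The wrist view shows the gear at (331,244), clear of everything. It back-projects to (0.465, 0.2925), which agrees with the top camera, so I trust that one and grasp.

```bash
python3 - <<'E'
from h import *
g=(.467,.2927)
goto((*g,.27),down(YAW))
print(movel((*g,.187),vel=.1,guard=12))
command_gripper(.05,25); s=get_state();print(s['opening'],s['grasp_force'],s['position'],s['force'])
print(movel((*g,.36),vel=.15))
s=get_state();print(s['clock'],s['opening'],s['grasp_force'],s['force'])
xa=np.array([np.cos(YAW),np.sin(YAW)]);ya=np.array([-xa[1],xa[0]])
F=np.array([.5574,-.1337]); p=F+0*xa-.07*ya; print(p)
goto((*(p-.07*xa),.42),down(YAW))
d=get_image('wrist'); cv2.imwrite('pics/w2.png',d['img'][:,:,::-1])
import pickle;pickle.dump(d,open('w2.pkl','wb'))
for l,z in [('stock_gear',.036),('pinion',.05),('drawer_handle',.05)]:
    for m in masks_of('wrist',l)[:2]:
        uv=cen(m['region']);print(l,round(m['score'],2),m['region'].sum(),uv.round(1),back(d,[uv],z)[0].round(4))
E
```

```text
False
0.05750986402184386 25.00032216310501 [0.46702555 0.29268394 0.18707951] [ 0.51843418 -0.41104693  2.36535056]
False
6.6417 0.05713877036848379 24.99928504228592 [ 4.46416418e-03  7.54824580e-01 -4.95614332e+00]
[ 0.56641569 -0.20311698]
stock_gear 0.49 157 [307.5 380.5] [ 0.6714 -0.2022  0.036 ]
pinion 0.73 25640 [403.2 267. ] [ 0.5344 -0.1315  0.05  ]
drawer_handle 0.62 25328 [403.6 266.6] [ 0.534  -0.1312  0.05  ]
```

View pics/w2.png

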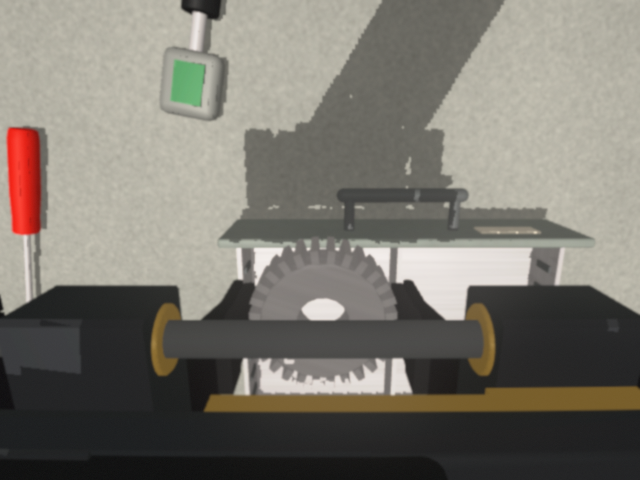

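The gear is held, and the panel (ends at (219,242) and (594,242)) lies level in the picture, so the yaw is right. I'll check the drawer position from this picture.

```bash
python3 - <<'E'
from h import *
import pickle
d=pickle.load(open('w2.pkl','rb'))
P=back(d,[(219,241.5),(594,241.5)],.086);H=back(d,[(337,195),(468,195)],.055);V=back(d,[(392,250)],.056)
print(P.round(4),P.mean(0),H.round(4),H.mean(0),V, np.degrees(np.arctan2(-(P[0]-P[1])[0],(P[0]-P[1])[1])),np.linalg.norm(P[0]-P[1]),np.linalg.norm(H[0]-H[1]))
xa=np.array([np.cos(YAW),np.sin(YAW)]);ya=np.array([-xa[1],xa[0]])
for q in [P.mean(0)[:2]+.054*xa,H.mean(0)[:2]+.088*xa]: print('floor pt',q)
print('divider y off', (V[0,:2]-[.5574,-.1337])@ya)
E
```

```text
[[ 0.5215 -0.2897  0.086 ]
 [ 0.4821  0.008   0.086 ]] [ 0.50176047 -0.14084883  0.086     ] [[ 0.4769 -0.2001  0.055 ]
 [ 0.4622 -0.0898  0.055 ]] [ 0.46956647 -0.14496695  0.055     ] [[ 0.51838835 -0.14563269  0.056     ]] -172.46205140139935 0.3002630510070182 0.11130694268280521
floor pt [ 0.55531071 -0.13389387]
floor pt [ 0.55683353 -0.13363294]
divider y off -0.006808770595804655
```

```bash
python3 - <<'E'
from h import *
xa=np.array([np.cos(YAW),np.sin(YAW)]);ya=np.array([-xa[1],xa[0]])
p=np.array([.5563,-.1337])+.001*xa-.072*ya
goto((*p,.33),down(YAW))
print(movel((*p,.208),vel=.12,guard=12))
print(movel((*p,.2015),vel=.02,guard=5)); s=get_state();print(s['position'],s['force'])
command_gripper(.072); dwell(.3); s=get_state();print(s['opening'],s['force'],s['grasp_force'])
print(movel((*p,.36),vel=.15))
h=np.array([.4696,-.145])
goto((*(h-.05*xa),.36),down(YAW)); command_gripper(0,10)
print(get_state()['clock'])
for c in ['top','side']:
    d=get_image(c); cv2.imwrite(f'pics/{c}2.png',d['img'][:,:,::-1])
a=cv2.imread('pics/side2.png')[190:370,290:470];b=cv2.imread('pics/top2.png')[150:280,290:450]
o=np.zeros((400,800,3),np.uint8);o[:360,:360]=cv2.resize(a,(360,360));o[:325,400:]=cv2.resize(b,(400,325));cv2.imwrite('pics/pl.png',o)
E
```

```text
False
True
[ 0.56698288 -0.20501712  0.20307059] [1.21525924 0.27686231 4.14700663]
0.0722665343629786 [0.24634894 0.27352583 0.18593016] 0.0
False
14.8167
```

View pics/pl.png

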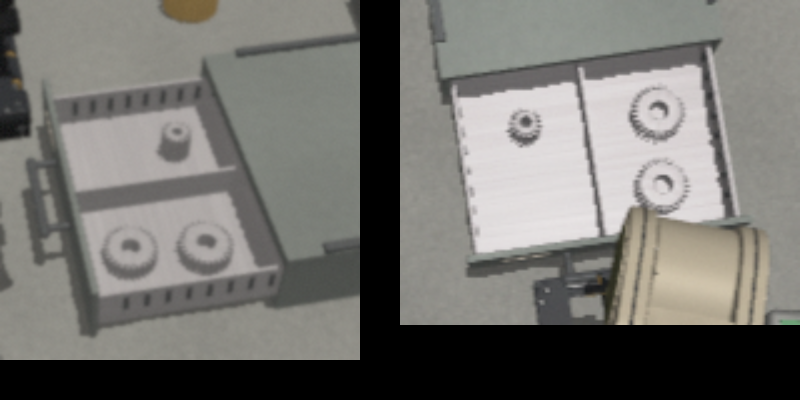

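Both gears lie flat in the right compartment and the pinion stands in the left one. Next I push the drawer shut by its handle.

```bash
python3 - <<'E'
from h import *
xa=np.array([np.cos(YAW),np.sin(YAW)])
h=np.array([.4696,-.145]); z=.222; P=lambda s,zz=z:(*(h+s*xa),zz)
movel(P(-.05),vel=.15)
print(movel(P(-.012),vel=.06,guard=2)); s=get_state();print(s['position'],s['force'])
print(movel(P(.14),vel=.1,guard=20)); s=get_state();print((s['position'][:2]-h)@xa,s['force'])
print(movel(P(.215),vel=.03,guard=10)); s=get_state();print((s['position'][:2]-h)@xa,s['force'],s['clock'])
E
```

```text
True
[ 0.45382256 -0.14658105  0.22195093] [0.15054098 0.33997252 0.01022586]
False
0.13982889889500869 [-0.49636363  0.77182683  0.73079213]
True
0.17446788916248435 [ 0.29320413 -0.59784076  0.65025314] 19.5583
```

```bash
python3 - <<'E'
from h import *
xa=np.array([np.cos(YAW),np.sin(YAW)])
h=np.array([.4696,-.145]); P=lambda s,zz=.222:(*(h+s*xa),zz)
print(movel(P(.19),vel=.02,guard=12)); s=get_state();print((s['position'][:2]-h)@xa,s['force'])
movel(P(.12),vel=.1); movel(P(.12,.36),vel=.2); goto((.45,.28,.42),down(YAW))
print(get_state()['clock'])
for c in ['top','side']:
    d=get_image(c); cv2.imwrite(f'pics/{c}3.png',d['img'][:,:,::-1])
a=cv2.imread('pics/side3.png')[180:360,330:580];b=cv2.imread('pics/top3.png')[60:280,280:450]
o=np.zeros((500,800,3),np.uint8);o[:288,:400]=cv2.resize(a,(400,288));o[:500,410:796]=cv2.resize(b,(386,500));cv2.imwrite('pics/end.png',o)
E
```

```text
True
0.1751366339837777 [-0.41959081 -0.2681172  -0.8889423 ]
23.0333
```

View pics/end.png

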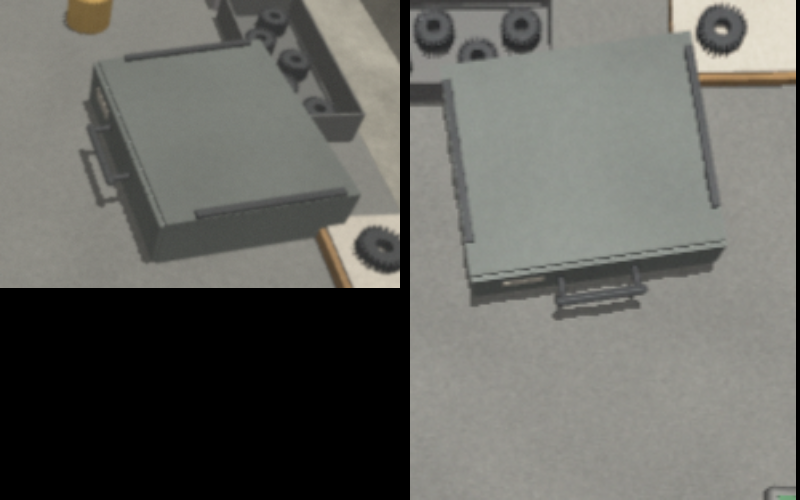

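The panel is flush with the unit's front, and both pushes hit the stop at the same place, so the drawer is shut.

```bash
python3 -c "
from cell import *
print(sign_off())"
```

```text
the job is handed in; nothing more can be done
None
```

The gear lies flat in the right-hand compartment beside its equal, the drawer is pushed gently shut against its stop, and the job was handed in at about 23 s; the hand-in returned no verdict.

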